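Press a lid knob home, then close the lid on its sugar bowl

ROBOT

A 6-joint arm with a two-finger parallel gripper is mounted at the origin on the work surface. World frame = base frame: x ahead of the robot, y to its left, z up, the work surface at z = 0. Lengths are in m, angles in rad, forces in N, time in s.
With the tool pointing down it reaches from about 0.35 to 0.85 m from the base axis. Payload 8.1 kg.
Tool frame: the origin (TCP) lies on the mounting face of the last link; the fingertips stand 186 mm ahead of it and the grasp point (between the pads) lies 167 mm ahead of it; z points along the fingers, y is the line along which they close (so a half turn about z gives the same grasp; the last joint's range is limited). The gripper opens to 93 mm and grips with 3 to 60 N. Pads are 15 mm wide; open, the fingers measure 128 mm over their backs; the gripper's body (75 mm by 188 mm) begins 65 mm behind the grasp point.
Start: joints at [-1.414, 0.13, 1.488, -0, 1.523, -0.085], TCP at [0.144, -0.583, 0.405] pointing down, gripper open.
Joint ranges: [-2.96, 2.96], [-0.89, 2.26], [0.02, 2.5], [-1.34, 4.48], [0, 2.73], [-2.66, 2.66]. Speed limits (rad/s): [2.39, 2.39, 2.79, 3.14, 3.14, 3.14].

INTERFACE

Orientations are given as a rotation vector (axis times angle).
In Python, from plant import read_state, read_camera, camera_params, close_job gives the robot as it stands. The module is installed in compiled form; this text tells all that it offers.
- The arm moves only by the tool servo_tool, never from a script. Its argument "increments" is a list of rows, each an object with "slide": the shift along the tool's x, y, z in mm, a list of three; "dr": the turn, a rotation vector about the tool's x, y, z in rad, a list of three; "jaw": the closure, from 0 (fully open) to 1 (shut). In form: [{"slide": [x, y, z], "dr": [ax, ay, az], "jaw": jaw}, ...]. A call has 1 to 20 rows; each row is the pose to reach, as a shift and turn from the pose commanded when the call began, along the tool's axes at that moment; what a row does not reach only later rows make up. A row lasts 1/10 s, in which the tool goes at most 50 mm and 8.59 degrees, less where a joint would pass 70% of its speed; a pose out of reach is approached as far as the arm can. A call with a gripper value outside its range is refused whole. The fingers move at their own pace and stop on an object; "force" is the grip in N (left out, the last holds). Time passes only in rows, so rows that repeat a pose let the fingers close. It gives the time, the measured TCP pose, the force, the opening and the grip force at its end, in the units of the state.
- read_state(): the state, without advancing time (a new reading comes with each control period).
- read_camera(name): name is "scene" or "top" or "wrist"; returns (picture, depth): 384x512x3 uint8, red, green, blue; 384x512 float32, m along the optical axis (not along the pixel's ray), 0 where there is no reading.
- camera_params(name): a dict with "fx", "fy", "cx", "cy" (pixels), "rvec" (rotation vector, rad) and "tvec" (3), from world to camera coordinates, as OpenCV has them. Camera axes: x right, y down, z forward; pixel columns grow to the right and rows downward; lengths in m; the calibration is good to about 2 mm. A picture is of the moment at which its call begins: read the wrist's pose just before it. camera_params takes no time and is no camera call; for the wrist camera it gives the pose at the moment of the call.
- close_job(): hands the job in; it is judged then, once.
The state is a dict: "t": time; "q": joint angles; "dq": joint speeds; "joint_torque": joint torques, N m; "tool_pos": TCP position; "orientation": TCP orientation; "force": force on the tool from outside, world axes, zero at the start; "wrist_torque": the same for the moment, N m; "opening": finger opening in m; "gripper_force": force on a finger pad.
Only numpy, scipy, OpenCV 4.12 (cv2) and the standard library are available. Lean on these libraries where they do the work, as an engineer would, in place of code of your own. Each camera call takes 0.05 s, during which the arm holds its last target. There are 200 camera calls.

TASK

A copper sugar bowl lid lies on the anvil of the bench press with its brass knob only started: pull the lever down through its whole stroke so that the knob is driven fully home, then ease the lever all the way back up slowly, never letting the spring throw it. Draw the lid out from under the ram by its hinge tongue, set it down flat and right way up on the slate beside the press and let go of it, then take it up again by the knob. Lower it, not dropped, onto the sugar bowl so that it lies closed on the rim with the tongue between the two cheeks of the bowl's hinge fork; do not push the bowl about, and leave the half-raised pot, the hammer and the mallet where they are.

Things in the scene. Friction and masses are not known exactly. Their poses are not given: they have to be found in the camera images.
- press: Cast-iron bench lever press, fixed. Origin on the bench; its -x is its front (robot side), +y its left. In its frame, mm: ram axis at x 60, y 0; round anvil of radius 45, flat top at z 75; base plate x -40 to 230, y +-65, 22 high; ram guide tube, radius 17, z 175 to 275; head block x 72 to 222, y +-30, underside z 175; column from x 170. Front and sides under the ram are open.
- press_lever (a joint): Lever angle, rad: 0 at rest (up), 0.95 full stroke (lower stop). On the press's left side; points to the front, 0.50 rad above level at rest, 0.45 below at full stroke. A spring drives it up: about 2.5 N at the ball at rest, 8.5 N at the bottom, some 8 N more while the knob goes in; let go, it flies up at several rad/s (in the last 0.05 rad it only settles). Drives the ram down 34.2 mm per rad.
- lever_ball (a point): Centre of the black ball, 34 mm in diameter, at the lever's end. It moves on an arc of 220 mm radius about lever_pivot, in the press's x-z plane; its sides (along the press's y) are free on the whole arc, the 14 mm thick lever runs from it towards the pivot.
- lever_pivot (a point): Centre of the lever's pivot, in the lever's plane: 92 mm back, 100 mm to the left and 215 mm up in the press's frame. The pivot's axis is the press's y axis.
- ram_nose (a point): Middle of the flat lower face of the ram's nose (27 mm in diameter), 155 mm above the bench when the lever is at rest, 122.5 mm at full stroke.
- lid_center (a point): Centre of the copper lid, 128 mm in diameter, at the upper face of its 3 mm top plate, 11 mm above the lid's lower edge; a skirt of 121 mm inner diameter hangs 8 mm below the plate. Axes: z up, -x along the hinge tongue. At first the plate lies on the anvil, skirt around it, centre within 5 mm of the ram axis, tongue to the front within 0.2 rad. 0.25 kg with its knob.
- lid_tongue (a point): Middle of the free part of the lid's hinge tongue: a brass bar 14 mm wide, 12 mm high (9 to 21 mm above the lid's lower edge), sticking out level along the lid's -x from 64 to 100 mm from the lid's axis and ending in a 14 mm round eye. This point is 85 mm from the axis, 15 mm above the lower edge.
- knob_grip (a point): Middle of the head of the brass knob in the lid's centre, a round head 29 mm in diameter and 25 mm high on a thinner stem. With the knob home it is 43.5 mm above the lid's lower edge (32.5 mm above lid_center) and the knob's top 56 mm above that edge; 6 mm more when only started. At the start the ram's nose hangs over it.
- lid_knob (a joint): How far the knob has gone into the lid, in m: 0 = only started (standing 6 mm proud), 0.006 = home, its flange flat on the lid. A tight drive fit: it takes about 45 N and stays where it was pushed.
- turntable: Heavy iron turntable with a spoked rim, 300 mm in diameter, locked. Origin on the bench at its axis; its flat top is 50 mm above the bench.
- bowl: Hammered copper sugar bowl, 112 mm in diameter at the rim, 85 mm high, 0.5 kg, standing loose on the turntable. Origin at the centre of its foot, z up; its brass handle and hinge fork are on its -x side.
- bowl_mouth (a point): Centre of the bowl's mouth, at rim height (85 mm above its foot). With the lid closed the lid's skirt goes 8 mm down round the outside of the rim (4.5 mm clear all round) and lid_center is 3 mm above this point.
- bowl_fork (a point): Middle of the bowl's hinge fork: two upright brass cheeks, 22 mm apart inside, each 5 mm thick, from 69 to 109 mm out along the bowl's -x, their tops 99 mm above the bowl's foot, over a floor at 78 mm. This point is 85 mm from the bowl's axis and 92 mm above its foot; with the lid closed lid_tongue lies on it.
- tencere: Half-raised copper pot, a flaring open bowl 120 mm wide and 65 mm high, beside the sugar bowl on the turntable. To be left alone. Origin at the centre of its foot.
- hammer: Steel raising hammer with a wooden shaft, 250 mm long, 30 mm high, lying on the bench at the back. To be left alone. Shaft along its x, head at +x.
- mallet: Wooden mallet with brass-rimmed ends, 210 mm long, head 62 mm thick, lying on the bench at the far left. To be left alone. Shaft along its x, head at +x.
There are look-alikes about, which are no part of the job. What is shaped like the part that bears lid_center but red or white is not meant.

How it is judged:
By the outcome, as a careful person would: the job done as asked, in the order asked, and still so for the second after the job is handed in, with the robot touching nothing.
It also fails if it takes over 72 s, if anything falls off the work surface, if the arm or the gripper's body presses on something with over 40 N, if the wrist force passes 120 N, or if a joint passes its speed limit or range.

## Working session

There is one attempt and no reset: what is moved stays moved. The work goes in short steps, Python scripts to look and compute and a tool call to move; the robot and the scene stay as the last step left them, time stands still between calls to the robot, and variables do not carry over. Pictures are saved under pics/ and viewed, at most 10 in all, crops included, and the job is handed in when it is done.

Besides the shell and the picture viewer there is one more tool, called after "Request:" as name(argument=value, ...) on one line, values as JSON. servo_tool: Moves the arm, as the interface text tells. Its arguments: {"type":"object","properties":{"increments":{"type":"array"},"force":{"type":"number"}},"required":["increments"]}

```bash
mkdir -p pics
cat > h.py <<'E'
import numpy as np, cv2
from scipy.spatial.transform import Rotation as R
from plant import read_state, read_camera, camera_params, close_job
def cam(n):
    p=camera_params(n); im,d=read_camera(n); return p,im,d
def pts(p,d):
    v,u=np.mgrid[:d.shape[0],:d.shape[1]]
    c=np.stack([(u-p['cx'])/p['fx']*d,(v-p['cy'])/p['fy']*d,d],-1)
    Rm=R.from_rotvec(p['rvec']).as_matrix()
    w=(c-np.array(p['tvec']))@Rm
    w[d==0]=np.nan
    return w
def ray(p,u,v,z):
    Rm=R.from_rotvec(p['rvec']).as_matrix()
    o=-Rm.T@np.array(p['tvec']); r=Rm.T@np.array([(u-p['cx'])/p['fx'],(v-p['cy'])/p['fy'],1])
    return o+r*(z-o[2])/r[2]
def save(n,im): cv2.imwrite('pics/'+n+'.png',im[...,::-1])
def st():
    s=read_state(); return s
E
python3 - <<'E'
from h import *
for n in ['scene','top']:
    p,im,d=cam(n); np.savez(''+n,im=im,d=d,**p)
    Rm=R.from_rotvec(p['rvec']).as_matrix(); print(n,-Rm.T@np.array(p['tvec']),Rm[2],p['fx'])
    save(n,cv2.resize(im,(800,600)))
s=st();print(s)
E
```

```text
scene [ 1.65515101 -0.69197007  1.11802097] [-0.66798931  0.52054292 -0.53181326] 460.1049573509155
top [0.24545799 0.19127428 1.86096791] [ 0.1703818  -0.0076025  -0.98534879] 432.5781149404933
{'t': 0.1, 'q': array([-1.41438266e+00,  1.31114256e-01,  1.48914906e+00, -1.77458443e-05,
        1.52302694e+00, -8.54046530e-02]), 'dq': array([-0.00103394, -0.00223343, -0.00287195, -0.00037231,  0.00377807,
        0.00013902]), 'joint_torque': array([-1.34162085e-03, -5.61341965e+01, -4.93095517e+01,  7.68582383e-02,
        2.91632902e-02, -4.92268839e-05]), 'tool_pos': array([ 0.143665  , -0.58233737,  0.40378671]), 'orientation': array([-3.11697342e+00, -3.78719303e-01,  1.22414309e-04]), 'force': array([-0.499238  ,  0.04795383,  0.39973803]), 'wrist_torque': array([-0.00597094, -0.04961455, -0.0144659 ]), 'gripper_force': 0.0, 'opening': 0.09312177796903849}
```

```bash
sleep 1; ls pics
```

```text
scene.png
top.png
```

View pics/scene.png

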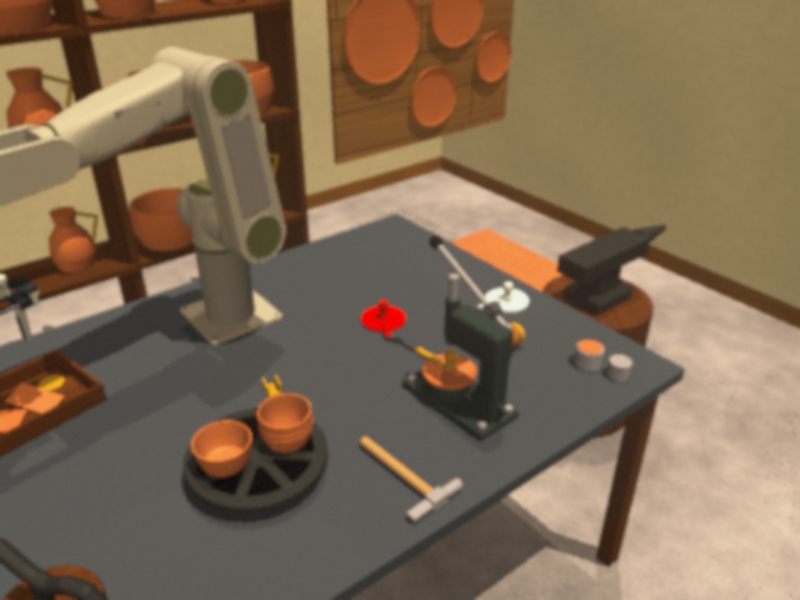

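View pics/top.png

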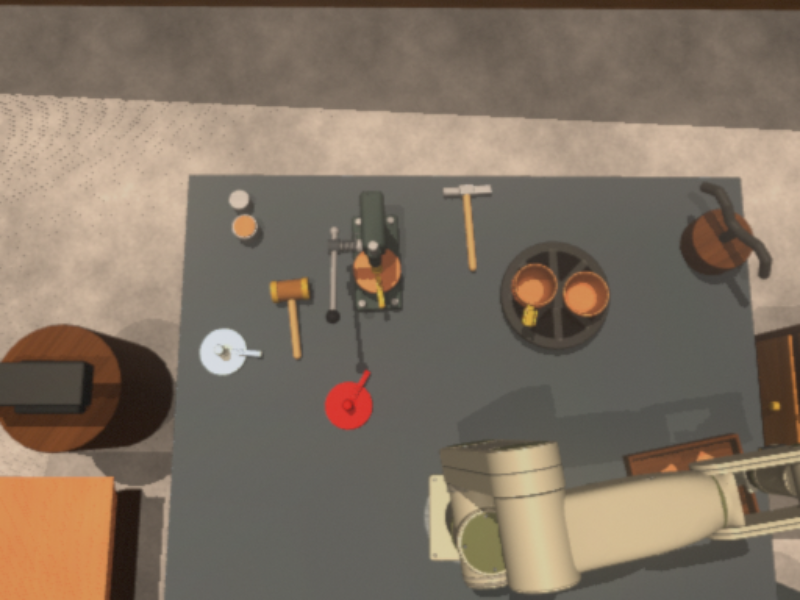

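The top view shows copper blobs: the lid under the ram at (377,270), the bowl with its fork at (535,287) and the tencere at (585,294). The look-alikes are a red lid at (349,405) and a white lid at (223,351). The lever ball is at (332,316), the hammer at (468,225) and the mallet at (292,310). I choose the copper lid on the press, with the brass tongue at (381,292).

```bash
cat > m.py <<'E'
from h import *
def load(n):
    z=np.load(n+'.npz'); p={k:z[k] for k in ['fx','fy','cx','cy','rvec','tvec']}; return p,z['im'],z['d']
p,im,d=load('top'); w=pts(p,d); hsv=cv2.cvtColor(im,cv2.COLOR_RGB2HSV)
print('bench z',np.nanmedian(w[250:300,190:200,2]))
def box(a,b,c,e): # x0,x1,y0,y1 in 800 px
    m=np.zeros(d.shape,bool); m[int(c*.64):int(e*.64),int(a*.64):int(b*.64)]=1; return m
def rep(n,m):
    q=w[m]; print(n,m.sum(),'med',np.nanmedian(q,0).round(4),'min',np.nanmin(q,0).round(4),'max',np.nanmax(q,0).round(4))
H,S,V=[hsv[...,i] for i in range(3)]
B=box(320,345,305,326); ball=B&(V<50)&(w[...,2]>.15); rep('ball',ball)
def circ(n,m):
    c,r=cv2.minEnclosingCircle(cv2.findContours(m.astype(np.uint8),0,2)[0] and np.argwhere(m)[:,::-1].astype(np.float32)); print(n,'circ px',c,r); return c
c=circ('ball',ball); print(ray(p,*c,.32))
L=box(340,412,235,312)
print(hsv[int(270*.64),int(360*.64)],hsv[int(297*.64),int(381*.64)],hsv[int(287*.64),int(535*.64)],hsv[int(318*.64),int(530*.64)])
cop=(S>100)&(H<15); brass=(S>120)&(H>=17)&(H<32)
rep('lid cop',L&cop); rep('lid brass',L&brass)
T=box(495,612,235,352); T1=box(505,559,255,312);T2=box(562,612,265,320)
rep('bowlrim',T1&cop&(w[...,2]>.12)); rep('pot',T2&cop); rep('fork',T&brass)
# press: dark green, high
P=box(345,410,185,320)
up=P&(w[...,2]>.19); rep('press head',up&(S>0)&(V<90))
base=P&(w[...,2]>.012)&(w[...,2]<.032); rep('base',base)
q=w[base][:,:2]; print(cv2.minAreaRect((q*1000).astype(np.float32)))
hq=w[up&(V<90)][:,:2]; print(cv2.minAreaRect((hq*1000).astype(np.float32)))
tt=T&(w[...,2]>.035)&(w[...,2]<.065); rep('tt',tt)
for n,m in [('hammer',box(435,500,178,275)),('mallet',box(262,318,270,362)),('red',box(320,378,365,432)),('white',box(195,265,325,378))]: rep(n,m&(w[...,2]>.012))
a=im[int(170*.64):int(340*.64),int(300*.64):int(420*.64)];a=cv2.resize(a,None,fx=5,fy=5,interpolation=2)
b=im[int(230*.64):int(360*.64),int(490*.64):int(620*.64)];b=cv2.resize(b,None,fx=5,fy=5,interpolation=2)
h=max(a.shape[0],b.shape[0]); o=np.zeros((h,a.shape[1]+b.shape[1],3),np.uint8); o[:a.shape[0],:a.shape[1]]=a;o[:b.shape[0],a.shape[1]:]=b
print(o.shape,int(170*.64),int(300*.64)); save('crop1',o)
E
python3 m.py
```

```text
bench z -5.065128104497207e-05
ball 7 med [0.4755 0.3375 0.3328] min [0.4714 0.33   0.3296] max [0.4824 0.344  0.336 ]
ball circ px (214.0, 203.5) 2.5000998973846436
[0.47926746 0.33851108 0.32      ]
[ 10 157 156] [ 22 169 207] [ 13 154 212] [ 21 175 211]
lid cop 532 med [0.641  0.2376 0.0775] min [ 0.5872  0.1869 -0.0028] max [0.7052 0.319  0.2319]
lid brass 91 med [0.5933 0.2452 0.0884] min [0.5465 0.2297 0.016 ] max [0.6483 0.2626 0.1328]
bowlrim 130 med [ 0.6017 -0.1683  0.1321] min [ 0.5442 -0.2233  0.1204] max [ 0.653  -0.1101  0.1457]
pot 715 med [ 0.5869 -0.316   0.0636] min [ 0.5221 -0.3842  0.0338] max [ 0.6574 -0.2431  0.1248]
fork 115 med [ 0.5157 -0.1495  0.1306] min [ 0.4903 -0.1802  0.0356] max [ 0.5501 -0.1273  0.1568]
press head 405 med [0.7005 0.2452 0.2563] min [0.6322 0.2231 0.1904] max [0.8055 0.3282 0.3107]
base 646 med [0.6097 0.2257 0.0213] min [0.5487 0.1651 0.012 ] max [0.9125 0.3381 0.0319]
((730.254638671875, 250.00015258789062), (171.09225463867188, 364.197998046875), 89.20659637451172)
((723.7803955078125, 261.2091979980469), (103.3263168334961, 166.2335968017578), 70.97811126708984)
tt 2953 med [ 0.5791 -0.2388  0.0495] min [ 0.4399 -0.3874  0.035 ] max [ 0.74   -0.0875  0.065 ]
hammer 424 med [ 0.85   -0.0069  0.0228] min [ 0.6643 -0.0809  0.012 ] max [0.9377 0.0891 0.038 ]
mallet 538 med [0.5812 0.4778 0.0454] min [0.4151 0.417  0.0124] max [0.6461 0.5664 0.0701]
red 374 med [0.2973 0.3208 0.0161] min [0.2266 0.2545 0.012 ] max [0.3947 0.4063 0.0741]
white 385 med [0.4316 0.661  0.016 ] min [0.3723 0.5619 0.012 ] max [0.4967 0.7346 0.0682]
(545, 795, 3) 108 192
```

```bash
sleep 2
```

```text
(no output)
```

View pics/crop1.png

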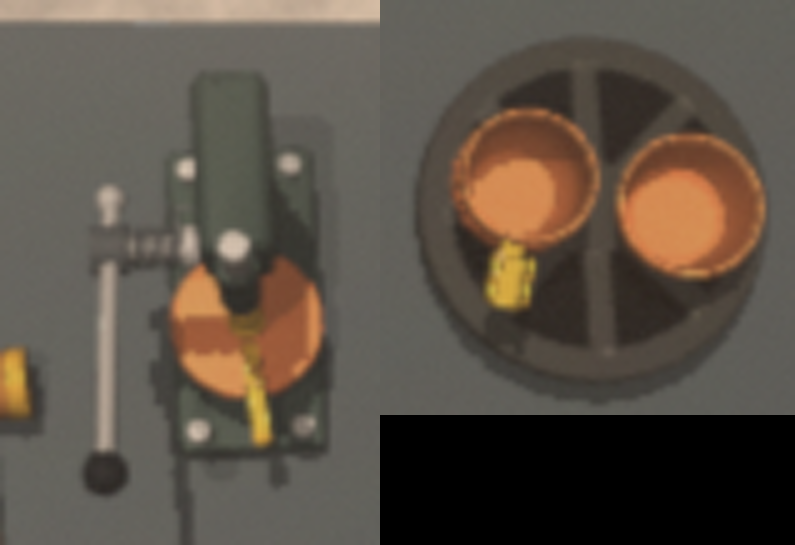

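```bash
cat > m2.py <<'E'
import io,contextlib
with contextlib.redirect_stdout(io.StringIO()):
    from m import *
def fitc(q):
    A=np.c_[2*q,np.ones(len(q))]; s=np.linalg.lstsq(A,(q**2).sum(1),rcond=None)[0]; return s[:2],np.sqrt(s[2]+s[:2]@s[:2])
cp=lambda x,y:(192+(x-2)/5,108+(y-2)/5)
cb=lambda x,y:(int(490*.64)+(x-382)/5,int(230*.64)+(y-2)/5)
ball=ray(p,*cp(104,473),.3205); print('ball top',ball)
bolts=np.array([ray(p,*cp(*b),.027) for b in [(186,168),(290,163),(198,430),(303,425)]]); print('bolts',bolts.round(4),bolts.mean(0))
u=(bolts[0]-bolts[2]+bolts[1]-bolts[3])[:2]; v=(bolts[0]-bolts[1]+bolts[2]-bolts[3])[:2]
print('yaw',np.arctan2(u[1],u[0]),np.arctan2(-v[0],v[1]),np.linalg.norm(u)/2,np.linalg.norm(v)/2)
# lever far end & near
print('pivot-ish',ray(p,*cp(108,198),.2),ray(p,*cp(109,245),.215))
m=L&cop&(w[...,2]>.07)&(w[...,2]<.086); q=w[m]; print(len(q),np.median(q,0))
hull=cv2.convexHull((q[:,:2]*1000).astype(np.float32))[:,0]; print('lid hull',fitc(hull),cv2.minEnclosingCircle(hull))
b=L&brass&(w[...,2]>.07)&(w[...,2]<.1)&(w[...,0]<.58); q=w[b]; print('tongue',len(q),q.mean(0),q.min(0),q.max(0)); print('tongue end',ray(p,*cp(262,440),.088),ray(p,*cp(252,392),.088))
# bowls
for n,T_,zz in [('bowl',T1,.135),('pot',T2,.115)]:
    m=T_&cop&(w[...,2]>zz-.007)&(w[...,2]<zz+.007); c=np.argwhere(m)
    q=np.array([ray(p,x,y,zz)[:2] for y,x in c]); hull=cv2.convexHull((q*1000).astype(np.float32))[:,0]
    print(n,fitc(q),cv2.minEnclosingCircle(hull))
m=T&brass&(w[...,2]>.135); c=np.argwhere(m); q=np.array([ray(p,x,y,.149)[:2] for y,x in c]); print('fork',len(q),q.mean(0),cv2.minAreaRect((q*1000).astype(np.float32)))
m=(w[...,2]>.04)&(w[...,2]<.06)&T; hull=cv2.convexHull((w[m][:,:2]*1000).astype(np.float32))[:,0]; print('tt',cv2.minEnclosingCircle(hull))
ps,ims,ds=load('scene'); 
u=(437*.64,242*.64); ws=pts(ps,ds); print('ball scene',ray(ps,*u,.3205), ws[int(u[1])-2:int(u[1])+3,int(u[0])-2:int(u[0])+3].reshape(-1,3)[::4])
E
python3 m2.py
```

```text
ball top [0.4839066  0.34431018 0.3205    ]
bolts [[0.8008 0.3069 0.027 ]
 [0.8057 0.2155 0.027 ]
 [0.567  0.2934 0.027 ]
 [0.5717 0.2031 0.027 ]] [0.68629526 0.25470579 0.027     ]
yaw 0.055291430173390936 0.05290574724358394 0.23423295437578673 0.0909702399026583
pivot-ish [0.72341522 0.35750331 0.2       ] [0.68100646 0.35447311 0.215     ]
428 [0.64141978 0.23372951 0.07792851]
lid hull (array([651.29322224, 250.69551069]), np.float64(63.11725126512135)) ((651.5693359375, 250.84783935546875), 64.47261047363281)
tongue 29 [0.56362668 0.23783914 0.08763652] [0.54650873 0.23258969 0.08009575] [0.57999913 0.24549232 0.09527623]
tongue end [0.5480619  0.23670978 0.088     ] [0.58867265 0.24535677 0.088     ]
bowl (array([ 0.59882955, -0.16518486]), np.float64(0.0536002254233446)) ((597.8289794921875, -165.64907836914062), 57.35538864135742)
pot (array([ 0.57902195, -0.30219038]), np.float64(0.05687411363261098)) ((579.3731079101562, -302.9576416015625), 59.73955535888672)
fork 39 [ 0.51077568 -0.14551322] ((512.2100830078125, -145.77981567382812), (32.82406234741211, 41.59579086303711), 74.59678649902344)
tt ((590.3099365234375, -236.8930206298828), 151.33004760742188)
ball scene [0.48594539 0.34673427 0.3205    ] [[0.48584262 0.33292607 0.33694654]
 [0.4928377  0.34680191 0.33537493]
 [0.49506541 0.33994571 0.33420607]
 [0.497047   0.33333235 0.33288402]
 [0.49517195 0.33014006 0.32895103]
 [0.48776235 0.33179196 0.32123533]
 [0.49612102 0.3445251  0.32054451]]
```

```bash
cat >> h.py <<'E'
def to(g,yaw,quiet=False):
    """slide(mm)/dr to bring the grasp point to g (world), tool down, tool x at yaw, from the measured pose"""
    s=read_state(); R0=R.from_rotvec(s['orientation']); T=np.array(g)+[0,0,.167]
    R1=R.from_euler('z',yaw)*R.from_rotvec([np.pi,0,0])
    sl=R0.inv().apply(T-s['tool_pos'])*1000; dr=(R0.inv()*R1).as_rotvec()
    x=R0.as_matrix()[:,0]
    print('slide',sl.round(1),'dr',dr.round(4),'| grasp now',(s['tool_pos']+R0.apply([0,0,.167])).round(4),'yaw',round(np.arctan2(x[1],x[0]),4),'t',s['t'])
E
python3 - <<'E'
from h import *
s=st(); p=camera_params('wrist'); Rm=R.from_rotvec(p['rvec']).as_matrix(); o=-Rm.T@np.array(p['tvec'])
R0=R.from_rotvec(s['orientation']); print('cam in tool',R0.inv().apply(o-s['tool_pos']),'axes',(Rm@R0.as_matrix()).round(3),p['fx'])
to([.46,-.12,.37],.054); to([.485,.344,.38],.054)
E
```

```text
cam in tool [ 0.0667802  -0.00032793  0.02010933] axes [[ 0.     1.     0.   ]
 [-0.97   0.    -0.242]
 [-0.242  0.     0.97 ]] 297.2108871846878
slide [ 417.9 -373.4 -132.5] dr [-0.0017  0.      0.1878] | grasp now [ 0.1436 -0.5821  0.2368] yaw 0.2418 t 0.1
slide [ 553.3 -817.9 -141.8] dr [-0.0017  0.      0.1878] | grasp now [ 0.1436 -0.5821  0.2368] yaw 0.2418 t 0.1
```

Request:
servo_tool(increments=[{"slide": [418,-373,-132],"dr": [0,0,-1.7],"jaw": 0.2},{"slide": [418,-373,-132],"dr": [0,0,-1.7],"jaw": 0.2},{"slide": [418,-373,-132],"dr": [0,0,-1.7],"jaw": 0.2},{"slide": [418,-373,-132],"dr": [0,0,-1.7],"jaw": 0.2},{"slide": [418,-373,-132],"dr": [0,0,-1.7],"jaw": 0.2},{"slide": [418,-373,-132],"dr": [0,0,-1.7],"jaw": 0.2},{"slide": [418,-373,-132],"dr": [0,0,-1.7],"jaw": 0.2},{"slide": [418,-373,-132],"dr": [0,0,-1.7],"jaw": 0.2},{"slide": [418,-373,-132],"dr": [0,0,-1.7],"jaw": 0.2},{"slide": [418,-373,-132],"dr": [0,0,-1.7],"jaw": 0.2},{"slide": [553,-818,-142],"dr": [0,0,-2.95],"jaw": 0.2},{"slide": [553,-818,-142],"dr": [0,0,-2.95],"jaw": 0.2},{"slide": [553,-818,-142],"dr": [0,0,-2.95],"jaw": 0.2},{"slide": [553,-818,-142],"dr": [0,0,-2.95],"jaw": 0.2},{"slide": [553,-818,-142],"dr": [0,0,-2.95],"jaw": 0.2},{"slide": [553,-818,-142],"dr": [0,0,-2.95],"jaw": 0.2},{"slide": [553,-818,-142],"dr": [0,0,-2.95],"jaw": 0.2},{"slide": [553,-818,-142],"dr": [0,0,-2.95],"jaw": 0.2},{"slide": [553,-818,-142],"dr": [0,0,-2.95],"jaw": 0.2},{"slide": [553,-818,-142],"dr": [0,0,-2.95],"jaw": 0.2}], force=40)

```text
t: 2.1
tool_pos: [0.4807, 0.3167, 0.5448]
orientation: [0.089, -3.14, 0.0]
force: [1.1, -0.8, -0.2]
opening: 0.0746
gripper_force: 0.0
```

```bash
cat > look.py <<'E'
from h import *
import sys
to([.485,.344,.38],.054+np.pi)
p,im,d=cam('wrist'); np.savez('wrist',im=im,d=d,**p); w=pts(p,d)
m=(w[...,2]>.30)&(w[...,2]<.345)&(im.max(-1)<70)
print(m.sum()); 
if m.sum()>20:
    n,l,s_,c=cv2.connectedComponentsWithStats(m.astype(np.uint8)); k=1+s_[1:,4].argmax(); print(s_[k],c[k]); print('top pts',np.nanmean(w[l==k],0),np.nanmin(w[l==k],0),np.nanmax(w[l==k],0),ray(p,*c[k],.3205))
save('w_'+sys.argv[1],cv2.resize(im,(512,384)))
E
python3 look.py ball
```

```text
slide [-5.8 27.1 -2.2] dr [-0.0003 -0.0004  0.0024] | grasp now [0.4807 0.3166 0.3778] yaw -3.0852 t 2.1
1627
[ 270  200   47   45 1627] [292.45359557 221.99078058]
top pts [0.48184397 0.34267147 0.33174649] [0.46861785 0.3277785  0.31829774] [0.50008243 0.36074448 0.33850628] [0.48581667 0.34443243 0.3205    ]
```

Request:
servo_tool(increments=[{"slide": [-6.3,27.3,0],"dr": [0,0,0],"jaw": 0.3},{"slide": [-6.3,27.3,10],"dr": [0,0,0],"jaw": 0.3},{"slide": [-6.3,27.3,40],"dr": [0,0,0],"jaw": 0.3},{"slide": [-6.3,27.3,57],"dr": [0,0,0],"jaw": 0.4},{"slide": [-6.3,27.3,57],"dr": [0,0,0],"jaw": 0.5},{"slide": [-6.3,27.3,57],"dr": [0,0,0],"jaw": 1},{"slide": [-6.3,27.3,57],"dr": [0,0,0],"jaw": 1},{"slide": [-6.3,27.3,57],"dr": [0,0,0],"jaw": 1},{"slide": [-6.3,27.3,57],"dr": [0,0,0],"jaw": 1},{"slide": [-6.3,27.3,57],"dr": [0,0,0],"jaw": 1}], force=40)

```text
t: 3.15
tool_pos: [0.4859, 0.343, 0.4898]
orientation: [-0.08, 3.138, 0.006]
force: [1.2, 8.4, -1.1]
opening: 0.0324
gripper_force: 40.0
```

Run:
```python
from h import *
to([.4855,.3442,.3205],.054+np.pi); print(st()['opening'],st()['gripper_force'],st()['force'])
for n in [0.95/14*i for i in range(15)]+[.96,.97]:
    a=.5-n; print(round(n,3),[round(v,1) for v in (220*(np.cos(a)-np.cos(.5)),-220*(np.sin(a)-np.sin(.5)))])
```

```text
slide [0.4 1.2 2.4] dr [ 0.0038  0.0027 -0.0028] | grasp now [0.4863 0.3437 0.3229] yaw -3.0904 t 3.15
0.03235185345525816 39.99917507171631 [ 1.23327928  8.43441496 -1.06645609]
0.0 [np.float64(0.0), np.float64(-0.0)]
0.068 [np.float64(6.7), np.float64(13.3)]
0.136 [np.float64(12.5), np.float64(27.1)]
0.204 [np.float64(17.3), np.float64(41.2)]
0.271 [np.float64(21.2), np.float64(55.6)]
0.339 [np.float64(24.1), np.float64(70.3)]
0.407 [np.float64(26.0), np.float64(85.1)]
0.475 [np.float64(26.9), np.float64(100.0)]
0.543 [np.float64(26.7), np.float64(114.9)]
0.611 [np.float64(25.6), np.float64(129.8)]
0.679 [np.float64(23.4), np.float64(144.6)]
0.746 [np.float64(20.3), np.float64(159.1)]
0.814 [np.float64(16.2), np.float64(173.5)]
0.882 [np.float64(11.1), np.float64(187.5)]
0.95 [np.float64(5.0), np.float64(201.2)]
0.96 [np.float64(4.1), np.float64(203.1)]
0.97 [np.float64(3.1), np.float64(205.1)]
```

```bash
python3 -c "
import math
print([(round(220*(math.cos(.5-n)-math.cos(.5)),1),round(220*(math.sin(.5)-math.sin(.5-n))+2*min(1,n/.1),1)) for n in [.0475*i for i in range(1,21)]])"
```

```text
[(4.8, 10.2), (9.1, 20.7), (13.0, 30.5), (16.4, 40.4), (19.4, 50.4), (21.9, 60.5), (23.9, 70.8), (25.3, 81.1), (26.4, 91.5), (26.9, 102.0), (26.9, 112.4), (26.4, 122.9), (25.4, 133.3), (23.9, 143.6), (22.0, 153.9), (19.5, 164.0), (16.6, 174.1), (13.2, 183.9), (9.4, 193.7), (5.0, 203.2)]
```

Request:
servo_tool(increments=[{"slide": [4.8,-1,10.2],"dr": [0,0,0],"jaw": 1},{"slide": [9.1,-1,20.7],"dr": [0,0,0],"jaw": 1},{"slide": [13.0,-1,30.5],"dr": [0,0,0],"jaw": 1},{"slide": [16.4,-1,40.4],"dr": [0,0,0],"jaw": 1},{"slide": [19.4,-1,50.4],"dr": [0,0,0],"jaw": 1},{"slide": [21.9,-1,60.5],"dr": [0,0,0],"jaw": 1},{"slide": [23.9,-1,70.8],"dr": [0,0,0],"jaw": 1},{"slide": [25.3,-1,81.1],"dr": [0,0,0],"jaw": 1},{"slide": [26.4,-1,91.5],"dr": [0,0,0],"jaw": 1},{"slide": [26.9,-1,102.0],"dr": [0,0,0],"jaw": 1},{"slide": [26.9,-1,112.4],"dr": [0,0,0],"jaw": 1},{"slide": [26.4,-1,122.9],"dr": [0,0,0],"jaw": 1},{"slide": [25.4,-1,133.3],"dr": [0,0,0],"jaw": 1},{"slide": [23.9,-1,143.6],"dr": [0,0,0],"jaw": 1},{"slide": [22.0,-1,153.9],"dr": [0,0,0],"jaw": 1},{"slide": [19.5,-1,164.0],"dr": [0,0,0],"jaw": 1},{"slide": [16.6,-1,174.1],"dr": [0,0,0],"jaw": 1},{"slide": [13.2,-1,183.9],"dr": [0,0,0],"jaw": 1},{"slide": [9.4,-1,193.7],"dr": [0,0,0],"jaw": 1},{"slide": [5.0,-1,203.2],"dr": [0,0,0],"jaw": 1}], force=50)

```text
t: 5.15
tool_pos: [0.4817, 0.3426, 0.2892]
orientation: [-0.08, 3.136, 0.008]
force: [-7.5, 4.6, 14.9]
opening: 0.0321
gripper_force: 50.0
```

Run:
```python
from h import *
to([.4805,.3437,.1193],.054+np.pi); print(st()['opening'],st()['gripper_force'],st()['force'],st()['wrist_torque'])
```

```text
slide [1.2 1.1 2.9] dr [ 0.0052  0.0043 -0.003 ] | grasp now [0.4824 0.3435 0.1222] yaw -3.0906 t 5.15
0.03206257215607591 50.00409185886383 [-7.51020151  4.60612914 14.91274631] [ 0.73479796  1.00347119 -0.00546154]
```

Request:
servo_tool(increments=[{"slide": [-0.5,0,1.5],"dr": [0,0,0],"jaw": 1},{"slide": [-1,0,3],"dr": [0,0,0],"jaw": 1},{"slide": [-1.5,0,4.5],"dr": [0,0,0],"jaw": 1},{"slide": [-1.5,0,4.5],"dr": [0,0,0],"jaw": 1}])

```text
t: 5.55
tool_pos: [0.4836, 0.3427, 0.2852]
orientation: [-0.08, 3.135, 0.009]
force: [-6.1, 5.2, 13.5]
opening: 0.0321
gripper_force: 50.0
```

Run:
```python
from h import *
to([.4805,.3437,.1193],.054+np.pi); print(st()['opening'],st()['force'])
p,im,d=cam('wrist'); w=pts(p,d); m=(im.max(-1)<70)&(w[...,2]>.09)&(w[...,2]<.15); n,l,s_,c=cv2.connectedComponentsWithStats(m.astype(np.uint8))
for k in range(1,n):
    if s_[k,4]>150: print(s_[k],np.nanmedian(w[l==k],0),np.nanmax(w[l==k],0))
save('w_down',im)
p,im,d=cam('scene'); w=pts(p,d); save('s_down',cv2.resize(im[120:300,220:360],None,fx=4,fy=4,interpolation=2))
hsv=cv2.cvtColor(im,cv2.COLOR_RGB2HSV); m=(im.max(-1)<70)&(abs(w[...,0]-.48)<.03)&(abs(w[...,1]-.344)<.03)&(w[...,2]>.08)&(w[...,2]<.16)
print('ball scene',m.sum(),w[m].mean(0) if m.any() else '')
```

```text
slide [ 3.   1.2 -1.1] dr [ 0.0054  0.0055 -0.0033] | grasp now [0.4844 0.3436 0.1182] yaw -3.0909 t 5.55
0.032075141232048666 [-6.09728081  5.23767036 13.45165609]
[ 215  210   81   53 3267] [0.47411238 0.34317545 0.13341835] [0.49201273 0.36077147 0.14987994]
ball scene 28 [0.48402684 0.34950372 0.13485257]
```

```bash
sleep 1
```

```text
(no output)
```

View pics/s_down.png

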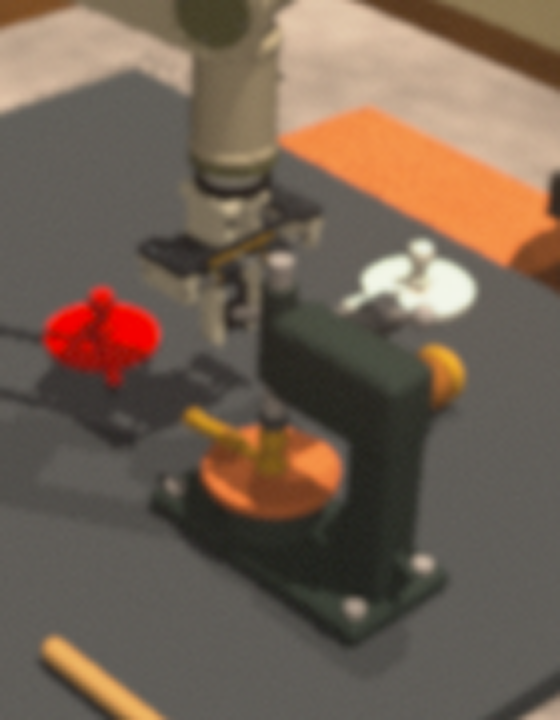

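The scene crop shows the ram nose on the knob at (272,410), with the lid still on the anvil. There is no rise in force from the stop yet, so I keep pushing.

Request:
servo_tool(increments=[{"slide": [-0.7,0,1.5],"dr": [0,0,0],"jaw": 1},{"slide": [-1.4,0,3],"dr": [0,0,0],"jaw": 1},{"slide": [-1.4,0,3],"dr": [0,0,0],"jaw": 1}])

```text
t: 5.95
tool_pos: [0.485, 0.3428, 0.2829]
orientation: [-0.08, 3.135, 0.009]
force: [-8.6, 2.9, 19.0]
opening: 0.032
gripper_force: 50.0
```

Request:
servo_tool(increments=[{"slide": [-0.7,0,1.5],"dr": [0,0,0],"jaw": 1},{"slide": [-1.4,0,3],"dr": [0,0,0],"jaw": 1},{"slide": [-1.4,0,3],"dr": [0,0,0],"jaw": 1}])

```text
t: 6.25
tool_pos: [0.487, 0.3428, 0.2812]
orientation: [-0.079, 3.133, 0.009]
force: [-5.8, 1.7, 23.3]
opening: 0.0315
gripper_force: 50.0
```

Run:
```python
from h import *
to([.4805,.3437,.1193],.054+np.pi)
p,im,d=cam('wrist'); w=pts(p,d); m=(im.max(-1)<70)&(w[...,2]>.09)&(w[...,2]<.15)&(abs(w[...,0]-.48)<.022)&(abs(w[...,1]-.344)<.02); print(np.nanpercentile(w[m][:,2],[50,95,99]),np.nanmean(w[m],0))
save('w_down2',im)
p,im,d=cam('top'); w=pts(p,d); o=np.load('top.npz')
p2,im2,d2=cam('scene'); w2=pts(p2,d2); 
Q=w2.reshape(-1,3); org=np.array([.5914,.2496]); c,s=np.cos(.054),np.sin(.054); L=np.c_[(Q[:,:2]-org)@np.array([[c,-s],[s,c]]),Q[:,2]]
m=(np.hypot(L[:,0]-60,L[:,1])<0); L*=1000
def show(n,m): print(n,m.sum(), L[m].mean(0).round(1) if m.any() else '')
rod=(abs(L[:,0]-60)<25)&(abs(L[:,1])<20)&(L[:,2]>270)&(L[:,2]<400); print('rod top',L[rod][:,2].max() if rod.any() else 0)
z0=np.load('scene.npz'); w0=pts({k:z0[k] for k in ['fx','fy','cx','cy','rvec','tvec']},z0['d']).reshape(-1,3); L0=np.c_[(w0[:,:2]-org)@np.array([[c,-s],[s,c]]),w0[:,2]]*1000
rod=(abs(L0[:,0]-60)<25)&(abs(L0[:,1])<20)&(L0[:,2]>270)&(L0[:,2]<400); print('rod top0',L0[rod][:,2].max() if rod.any() else 0)
for n,LL in (('now',L),('start',L0)):
    rod=(abs(LL[:,0]-60)<25)&(abs(LL[:,1])<25)&(LL[:,2]>282); print(n,np.sort(LL[rod][:,2])[-8:].round(1))
```

```text
slide [ 6.4  1.2 -5.2] dr [ 0.0057  0.0078 -0.0034] | grasp now [0.4882 0.3439 0.1142] yaw -3.091 t 6.25
[0.13138673 0.13616671 0.14314108] [0.47588445 0.34345404 0.13061766]
rod top 306.1929576948626
rod top0 339.13110272976894
now [303.4 303.7 303.7 303.7 305.1 305.8 305.8 306.2]
start [335.6 335.6 336.5 336.8 336.9 338.2 339.1 339.1]
```

```bash
sleep 1
```

```text
(no output)
```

View pics/w_down2.png

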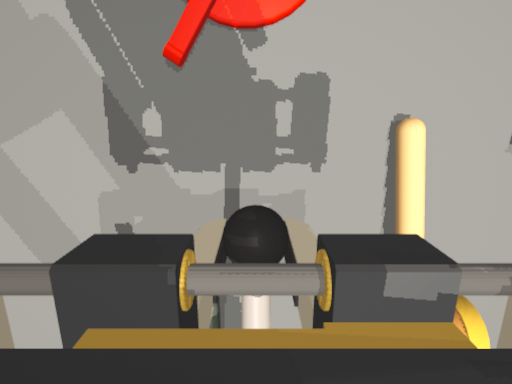

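The wrist view shows the ball at (255,238) still between the pads, though the pads have slipped a little. The ram rod has sunk 32.9 mm (32.5 is full stroke) and the force is rising, so the lever is at the lower stop. Next I recentre the grip and ease the lever up.

```bash
python3 -c "
import math
dx=lambda n:220*(math.cos(.5-n)-math.cos(.5)); dz=lambda n:220*(math.sin(.5)-math.sin(.5-n))
for i in range(1,18):
    n=.95-.0265*i; print([round(6.4+dx(n)-5,1),.5,round(-4*min(1,i/8)+dz(n)-201.2,1)],end=', ')"
```

```text
[8.9, 0.5, -5.8], [11.2, 0.5, -11.7], [13.4, 0.5, -17.6], [15.4, 0.5, -23.5], [17.3, 0.5, -29.5], [19.1, 0.5, -35.6], [20.7, 0.5, -41.7], [22.1, 0.5, -47.9], [23.4, 0.5, -53.5], [24.6, 0.5, -59.3], [25.6, 0.5, -65.0], [26.4, 0.5, -70.8], [27.1, 0.5, -76.6], [27.6, 0.5, -82.4], [28.0, 0.5, -88.2], [28.3, 0.5, -94.0], [28.3, 0.5, -99.8],
```

Request:
servo_tool(increments=[{"slide": [2.5,0.5,0],"dr": [0,0,0],"jaw": 1},{"slide": [5,0.5,0],"dr": [0,0,0],"jaw": 1},{"slide": [6.4,0.5,-1],"dr": [0,0,0],"jaw": 1},{"slide": [8.9,0.5,-5.8],"dr": [0,0,0],"jaw": 1},{"slide": [11.2,0.5,-11.7],"dr": [0,0,0],"jaw": 1},{"slide": [13.4,0.5,-17.6],"dr": [0,0,0],"jaw": 1},{"slide": [15.4,0.5,-23.5],"dr": [0,0,0],"jaw": 1},{"slide": [17.3,0.5,-29.5],"dr": [0,0,0],"jaw": 1},{"slide": [19.1,0.5,-35.6],"dr": [0,0,0],"jaw": 1},{"slide": [20.7,0.5,-41.7],"dr": [0,0,0],"jaw": 1},{"slide": [22.1,0.5,-47.9],"dr": [0,0,0],"jaw": 1},{"slide": [23.4,0.5,-53.5],"dr": [0,0,0],"jaw": 1},{"slide": [24.6,0.5,-59.3],"dr": [0,0,0],"jaw": 1},{"slide": [25.6,0.5,-65.0],"dr": [0,0,0],"jaw": 1},{"slide": [26.4,0.5,-70.8],"dr": [0,0,0],"jaw": 1},{"slide": [27.1,0.5,-76.6],"dr": [0,0,0],"jaw": 1},{"slide": [27.6,0.5,-82.4],"dr": [0,0,0],"jaw": 1},{"slide": [28.0,0.5,-88.2],"dr": [0,0,0],"jaw": 1},{"slide": [28.3,0.5,-94.0],"dr": [0,0,0],"jaw": 1},{"slide": [28.3,0.5,-99.8],"dr": [0,0,0],"jaw": 1}])

```text
t: 8.4
tool_pos: [0.4591, 0.3412, 0.3791]
orientation: [-0.078, 3.13, 0.01]
force: [8.9, 7.0, 3.3]
opening: 0.0321
gripper_force: 50.0
```

Run:
```python
from h import *
to([.4855,.3437,.3215],.054+np.pi); print(st()['opening'],st()['force'])
p,im,d=cam('wrist'); w=pts(p,d); g=st()['tool_pos'][2]-.167
m=(im.max(-1)<70)&(w[...,2]>g-.02)&(w[...,2]<g+.03)&(abs(w[...,0]-.463)<.03)&(abs(w[...,1]-.343)<.016); print(np.nanpercentile(w[m],[5,50,95],axis=0))
p2,im2,d2=cam('scene'); w2=pts(p2,d2); 
Q=w2.reshape(-1,3); org=np.array([.5914,.2496]); c,s=np.cos(.054),np.sin(.054); L=np.c_[(Q[:,:2]-org)@np.array([[c,-s],[s,c]]),Q[:,2]]*1000
rod=(abs(L[:,0]-60)<25)&(abs(L[:,1])<25)&(L[:,2]>282); h=np.sort(L[rod][:,2])[-8:].round(1); print(h, 'lever',(339.1-h[-1])/34.2)
import math
dx=lambda n:220*(math.cos(.5-n)-math.cos(.5)); dz=lambda n:220*(math.sin(.5)-math.sin(.5-n))
for i in range(1,21):
    n=.5-.0265*i; print([round(dx(n)-dx(.5),1),0,round(dz(n)-dz(.5),1)],end=', ')
```

```text
slide [ -27.6    1.8 -109.1] dr [ 0.0062  0.0103 -0.0041] | grasp now [0.4607 0.3424 0.2121] yaw -3.0917 t 8.4
0.032061240635804615 [8.87213927 6.97572201 3.27952597]
[[0.44302468 0.32954943 0.22074029]
 [0.45065093 0.34278264 0.23017833]
 [0.45795903 0.35826271 0.23556883]]
[319.  319.1 319.6 319.6 320.4 320.5 321.5 322.5] lever 0.48538011695906497
[-0.1, 0, -5.8], [-0.3, 0, -11.7], [-0.7, 0, -17.5], [-1.2, 0, -23.3], [-1.9, 0, -29.1], [-2.8, 0, -34.8], [-3.8, 0, -40.6], [-4.9, 0, -46.3], [-6.2, 0, -52.0], [-7.7, 0, -57.6], [-9.3, 0, -63.2], [-11.0, 0, -68.8], [-12.9, 0, -74.3], [-15.0, 0, -79.8], [-17.2, 0, -85.2], [-19.5, 0, -90.5], [-21.9, 0, -95.8], [-24.6, 0, -101.0], [-27.3, 0, -106.1], [-30.2, 0, -111.2],
```

Request:
servo_tool(increments=[{"slide": [-0.6,0,-5.8],"dr": [0,0,0],"jaw": 1},{"slide": [-1.3,0,-11.7],"dr": [0,0,0],"jaw": 1},{"slide": [-2.2,0,-17.5],"dr": [0,0,0],"jaw": 1},{"slide": [-2.7,0,-23.3],"dr": [0,0,0],"jaw": 1},{"slide": [-3.4,0,-29.1],"dr": [0,0,0],"jaw": 1},{"slide": [-4.3,0,-34.8],"dr": [0,0,0],"jaw": 1},{"slide": [-5.3,0,-40.6],"dr": [0,0,0],"jaw": 1},{"slide": [-6.4,0,-46.3],"dr": [0,0,0],"jaw": 1},{"slide": [-7.7,0,-52.0],"dr": [0,0,0],"jaw": 1},{"slide": [-9.2,0,-57.6],"dr": [0,0,0],"jaw": 1},{"slide": [-10.8,0,-63.2],"dr": [0,0,0],"jaw": 1},{"slide": [-12.5,0,-68.8],"dr": [0,0,0],"jaw": 1},{"slide": [-14.4,0,-74.3],"dr": [0,0,0],"jaw": 1},{"slide": [-16.5,0,-79.8],"dr": [0,0,0],"jaw": 1},{"slide": [-18.7,0,-85.2],"dr": [0,0,0],"jaw": 1},{"slide": [-21,0,-90.5],"dr": [0,0,0],"jaw": 1},{"slide": [-23.4,0,-95.8],"dr": [0,0,0],"jaw": 1},{"slide": [-25,0,-99],"dr": [0,0,0],"jaw": 1},{"slide": [-26.5,0,-102],"dr": [0,0,0],"jaw": 1},{"slide": [-26.5,0,-102],"dr": [0,0,0],"jaw": 1}])

```text
t: 10.5
tool_pos: [0.484, 0.3427, 0.4791]
orientation: [-0.08, 3.135, 0.009]
force: [4.6, 9.9, -0.6]
opening: 0.0323
gripper_force: 50.0
```

```bash
cat > lev.py <<'E'
from h import *
to([.4855,.3437,.3205],.054+np.pi); print(st()['opening'],st()['force'])
p2,im2,d2=cam('scene'); w2=pts(p2,d2)
Q=w2.reshape(-1,3); org=np.array([.5914,.2496]); c,s=np.cos(.054),np.sin(.054); L=np.c_[(Q[:,:2]-org)@np.array([[c,-s],[s,c]]),Q[:,2]]*1000
rod=(abs(L[:,0]-60)<25)&(abs(L[:,1])<25)&(L[:,2]>282); h=np.sort(L[rod][:,2])[-8:].round(1); print(h, 'lever',(336.9-h[-4])/34.2)
E
python3 lev.py
```

```text
slide [-1.6  1.  -8.4] dr [ 0.0054  0.0054 -0.0029] | grasp now [0.4849 0.3436 0.3121] yaw -3.0905 t 10.5
0.03226808226331228 [ 4.58597474  9.8515651  -0.58906883]
[334.7 335.3 335.7 335.8 336.  336.  336.9 337.5] lever 0.026315789473683543
```

Request:
servo_tool(increments=[{"slide": [-1,0,-2],"dr": [0,0,0],"jaw": 1},{"slide": [-2,0,-4],"dr": [0,0,0],"jaw": 1},{"slide": [-3,0,-6],"dr": [0,0,0],"jaw": 1},{"slide": [-3.5,0,-8],"dr": [0,0,0],"jaw": 1},{"slide": [-3.5,0,-8],"dr": [0,0,0],"jaw": 1}])

```text
t: 11.05
tool_pos: [0.4864, 0.3433, 0.4807]
orientation: [0.082, -3.135, -0.003]
force: [2.4, 14.2, -21.0]
opening: 0.0325
gripper_force: 50.0
```

```bash
python3 lev.py
```

```text
slide [ 0.9  0.5 -6.8] dr [ 0.002  -0.0051 -0.0017] | grasp now [0.4856 0.3436 0.3137] yaw -3.0893 t 11.05
0.03249701102394938 [  2.39013695  14.182305   -21.00296774]
[334.6 335.  335.2 335.3 335.8 336.3 336.5 336.7] lever 0.03216374269005748
```

Request:
servo_tool(increments=[{"slide": [0,0,2],"dr": [0,0,0],"jaw": 1},{"slide": [0,0,2],"dr": [0,0,0],"jaw": 0.5},{"slide": [0,0,2],"dr": [0,0,0],"jaw": 0.45},{"slide": [0,0,2],"dr": [0,0,0],"jaw": 0.45},{"slide": [0,0,-20],"dr": [0,0,0],"jaw": 0.45},{"slide": [0,0,-50],"dr": [0,0,0],"jaw": 0.45},{"slide": [0,0,-71],"dr": [0,0,0],"jaw": 0.45},{"slide": [0,0,-71],"dr": [0,0,0],"jaw": 0.45},{"slide": [64,-170,14],"dr": [0,0,0],"jaw": 0.45},{"slide": [64,-170,14],"dr": [0,0,0],"jaw": 0.45},{"slide": [64,-170,14],"dr": [0,0,0],"jaw": 0.45},{"slide": [64,-170,14],"dr": [0,0,0],"jaw": 0.45},{"slide": [64,-170,14],"dr": [0,0,0],"jaw": 0.45},{"slide": [52,-120,224],"dr": [0,0,-0.088],"jaw": 0.45},{"slide": [52,-120,224],"dr": [0,0,-0.088],"jaw": 0.45},{"slide": [52,-120,224],"dr": [0,0,-0.088],"jaw": 0.45},{"slide": [52,-120,224],"dr": [0,0,-0.088],"jaw": 0.45},{"slide": [52,-120,224],"dr": [0,0,-0.088],"jaw": 0.45},{"slide": [52,-120,224],"dr": [0,0,-0.088],"jaw": 0.45},{"slide": [52,-120,224],"dr": [0,0,-0.088],"jaw": 0.45}])

```text
t: 13.1
tool_pos: [0.4414, 0.2193, 0.2609]
orientation: [-0.217, 3.134, 0.0]
force: [-0.1, 0.9, 0.3]
opening: 0.0511
gripper_force: 0.0
```

```bash
cat > lid.py <<'E'
from h import *
import m2 as _ # reuse helpers
E
cat > lid.py <<'E'
from h import *
def fitc(q):
    A=np.c_[2*q,np.ones(len(q))]; s=np.linalg.lstsq(A,(q**2).sum(1),rcond=None)[0]; return s[:2],np.sqrt(s[2]+s[:2]@s[:2])
E
python3 lev.py
python3 - <<'E'
from h import *
to([.566,.2386,.089],.14+np.pi)
p,im,d=cam('top'); w=pts(p,d); hsv=cv2.cvtColor(im,cv2.COLOR_RGB2HSV); H,S,V=cv2.split(hsv)
near=(abs(w[...,0]-.62)<.09)&(abs(w[...,1]-.25)<.08)
m=near&(S>100)&(H<15)&(w[...,2]>.07)&(w[...,2]<.086); q=(w[m][:,:2]*1000).astype(np.float32); print('lid',cv2.minEnclosingCircle(cv2.convexHull(q)))
b=near&(S>120)&(H>=17)&(H<32)&(w[...,2]>.075)&(w[...,2]<.1)&(w[...,0]<.59); q=w[b]; print('tongue',len(q),q.mean(0)); 
if len(q)>5:
    v=cv2.fitLine((q[:,:2]*1000).astype(np.float32),2,0,.01,.01).ravel(); print(v)
E
```

```text
slide [ -61.   117.1 -226.5] dr [0.     0.0005 0.0844] | grasp now [0.4415 0.2193 0.0939] yaw -3.0031 t 13.1
0.0510551883643834 [-0.10920739  0.93323076  0.32898056]
[334.9 334.9 335.1 335.2 335.6 335.6 336.5 337.6] lever 0.038011695906431414
slide [-125.6    2.     6.3] dr [ 0.0004  0.0025 -0.0018] | grasp now [0.4422 0.2195 0.095 ] yaw -3.0034 t 13.15
lid ((651.0477905273438, 250.13002014160156), 64.26060485839844)
tongue 33 [0.56955225 0.23872995 0.08941515]
[9.8727167e-01 1.5904298e-01 5.6955225e+02 2.3872995e+02]
```

Request:
servo_tool(increments=[{"slide": [-40,2,4],"dr": [0,0,0],"jaw": 0.45},{"slide": [-80,2,5],"dr": [0,0,0],"jaw": 0.45},{"slide": [-110,2,5],"dr": [0,0,0],"jaw": 0.45},{"slide": [-124,2,5],"dr": [0,0,0],"jaw": 0.45},{"slide": [-124,2,5],"dr": [0,0,0],"jaw": 0.6},{"slide": [-124,2,5],"dr": [0,0,0],"jaw": 0.75},{"slide": [-124,2,5],"dr": [0,0,0],"jaw": 1},{"slide": [-124,2,5],"dr": [0,0,0],"jaw": 1},{"slide": [-124,2,5],"dr": [0,0,0],"jaw": 1},{"slide": [-124,2,5],"dr": [0,0,0],"jaw": 1}], force=60)

```text
t: 14.2
tool_pos: [0.5632, 0.2383, 0.2556]
orientation: [0.217, -3.134, -0.0]
force: [-1.3, 0.4, 1.9]
opening: 0.0133
gripper_force: 60.0
```

```bash
python3 lev.py
python3 - <<'E'
from h import *
z0=np.load('scene.npz'); P={k:z0[k] for k in ['fx','fy','cx','cy','rvec','tvec']}
p,im,d=cam('scene')
for n,dd,ii in (('start',z0['d'],z0['im']),('now',d,im)):
    w=pts(P,dd); m=(abs(w[...,0]-.485)<.03)&(abs(w[...,1]-.344)<.03)&(w[...,2]>.28)&(w[...,2]<.36)&(ii.max(-1)<80); print(n,m.sum(),w[m].mean(0),np.argwhere(m).mean(0))
E
```

```text
slide [  62.4  115.2 -231.9] dr [ 0.0002 -0.      0.0845] | grasp now [0.5632 0.2383 0.0886] yaw -3.0031 t 14.2
0.013256917871792596 [-1.31506605  0.41660741  1.90086259]
[334.1 334.5 334.5 335.  335.  335.8 336.6 338.9] lever 0.055555555555554886
start 45 [0.49121817 0.33318571 0.32911148] [154.35555556 277.93333333]
now 0 [nan nan nan] [nan nan]<stdin>:5: RuntimeWarning: Mean of empty slice.
  ret = um.true_divide(
```

Request:
servo_tool(increments=[{"slide": [0,0,-4],"dr": [0,0,0],"jaw": 1},{"slide": [0,0,-9],"dr": [0,0,0],"jaw": 1},{"slide": [0,0,-14],"dr": [0,0,0],"jaw": 1},{"slide": [0,0,-18],"dr": [0,0,0],"jaw": 1},{"slide": [0,0,-18],"dr": [0,0,0],"jaw": 1}])

```text
t: 14.8
tool_pos: [0.5639, 0.2383, 0.2743]
orientation: [-0.217, 3.133, 0.001]
force: [-0.2, -0.1, -2.7]
opening: 0.0134
gripper_force: 60.0
```

Run:
```python
from h import *
s=st(); print(s['force'],s['wrist_torque'],s['opening'])
p,im,d=cam('scene'); w=pts(p,d); hsv=cv2.cvtColor(im,cv2.COLOR_RGB2HSV); H,S,V=cv2.split(hsv)
near=(abs(w[...,0]-.63)<.1)&(abs(w[...,1]-.25)<.09)
m=near&(S>100)&(H<15)&(w[...,2]>.07)&(w[...,2]<.12); q=w[m]; A=np.c_[q[:,:2]-[.651,.25],np.ones(len(q))]
for k in range(4):
    c=np.linalg.lstsq(A,q[:,2],rcond=None)[0]; r=abs(A@c-q[:,2]); k=r<.003; A,q=A[k],q[k]
print(len(q),c)
save('s_lift',cv2.resize(im[140:290,230:340],None,fx=4,fy=4,interpolation=2))
```

```text
[-0.2400427  -0.13396348 -2.6661059 ] [ 0.03468026  0.046249   -0.00374327] 0.013416960906123224
322 [-0.02578751  0.01318629  0.09853868]
```

```bash
sleep 1
```

```text
(no output)
```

View pics/s_lift.png

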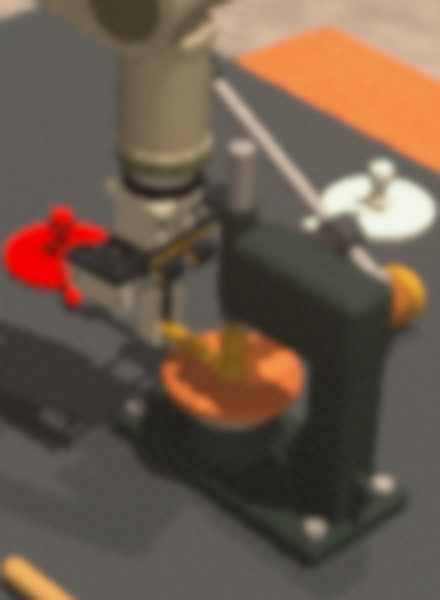

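The crop shows the lid clear of the anvil at (232,375), held by the tongue at (180,335) and nearly level. The knob is clear of the ram and the lever is up.

Request:
servo_tool(increments=[{"slide": [15,0,0],"dr": [0,0,0],"jaw": 1},{"slide": [40,0,0],"dr": [0,0,0],"jaw": 1},{"slide": [70,0,0],"dr": [0,0,0],"jaw": 1},{"slide": [100,0,0],"dr": [0,0,0],"jaw": 1},{"slide": [130,0,0],"dr": [0,0,0],"jaw": 1},{"slide": [145,-15,0],"dr": [0,0,0],"jaw": 1},{"slide": [152,-45,0],"dr": [0,0,0],"jaw": 1},{"slide": [157,-80,0],"dr": [0,0,0],"jaw": 1},{"slide": [157,-115,5],"dr": [0,0,0],"jaw": 1},{"slide": [157,-140,20],"dr": [0,-0.02,0],"jaw": 1},{"slide": [157,-158,40],"dr": [0,-0.02,0],"jaw": 1},{"slide": [157,-163,60],"dr": [0,-0.02,0],"jaw": 1},{"slide": [157,-163,70],"dr": [0,-0.02,0],"jaw": 1},{"slide": [157,-163,75],"dr": [0,-0.02,0],"jaw": 1},{"slide": [157,-163,75],"dr": [0,-0.02,0],"jaw": 1}])

```text
t: 16.35
tool_pos: [0.4303, 0.0555, 0.198]
orientation: [-0.216, 3.115, 0.002]
force: [-0.6, -1.0, -2.2]
opening: 0.0132
gripper_force: 60.0
```

Run:
```python
from h import *
to([.43,.055,.0216],.1385+np.pi); print(st()['force'])
p,im,d=cam('scene'); w=pts(p,d); hsv=cv2.cvtColor(im,cv2.COLOR_RGB2HSV); H,S,V=cv2.split(hsv)
near=(abs(w[...,0]-.52)<.08)&(abs(w[...,1]-.06)<.08)
m=near&(S>100)&(H<15)&(w[...,2]>.005)&(w[...,2]<.04); q=w[m]; A=np.c_[q[:,:2]-[.518,.068],np.ones(len(q))]
for k in range(4):
    c=np.linalg.lstsq(A,q[:,2],rcond=None)[0]; r=abs(A@c-q[:,2]); k=r<.003; A,q=A[k],q[k]
print(len(q),c)
w=pts(p,d); m=(abs(w[...,0]-.485)<.03)&(abs(w[...,1]-.344)<.03)&(w[...,2]>.28)&(w[...,2]<.36)&(im.max(-1)<80); print('ball',m.sum(),w[m].mean(0) if m.any() else '',np.argwhere(m).mean(0) if m.any() else '')
```

```text
slide [ 0.5 -0.5  9.3] dr [0.0003 0.0189 0.0002] | grasp now [0.4334 0.056  0.031 ] yaw -3.0029 t 16.35
[-0.60282538 -0.98664905 -2.17143701]
296 [0.00139014 0.01920761 0.02340623]
ball 45 [0.4905379  0.33378295 0.3286461 ] [154.35555556 277.93333333]
```

Request:
servo_tool(increments=[{"slide": [0,0,3],"dr": [0,0,0],"jaw": 1},{"slide": [0,0,5],"dr": [0,0,0],"jaw": 1},{"slide": [0,0,7],"dr": [0,0,0],"jaw": 1},{"slide": [0,0,8.5],"dr": [0,0,0],"jaw": 1},{"slide": [0,0,8.5],"dr": [0,0,0],"jaw": 1}])

```text
t: 16.9
tool_pos: [0.4306, 0.0552, 0.1896]
orientation: [-0.216, 3.115, 0.002]
force: [-0.8, -0.5, -2.4]
opening: 0.0133
gripper_force: 60.0
```

Request:
servo_tool(increments=[{"slide": [0,0,0.5],"dr": [0,0,0],"jaw": 1},{"slide": [0,0,1],"dr": [0,0,0],"jaw": 1},{"slide": [0,0,1.5],"dr": [0,0,0],"jaw": 1},{"slide": [0,0,1.5],"dr": [0,0,0],"jaw": 1}])

```text
t: 17.3
tool_pos: [0.4307, 0.0551, 0.1883]
orientation: [-0.215, 3.114, 0.002]
force: [-0.3, -1.0, -1.6]
opening: 0.0134
gripper_force: 60.0
```

Request:
servo_tool(increments=[{"slide": [0,0,0.7],"dr": [0,0,0],"jaw": 1},{"slide": [0,0,1.2],"dr": [0,0,0],"jaw": 1},{"slide": [0,0,1.2],"dr": [0,0,0],"jaw": 1}])

```text
t: 17.6
tool_pos: [0.4308, 0.0551, 0.1877]
orientation: [-0.216, 3.115, 0.002]
force: [-6.3, -0.1, 7.7]
opening: 0.0135
gripper_force: 60.0
```

Request:
servo_tool(increments=[{"slide": [0,0,-1],"dr": [0,0,0],"jaw": 0.8},{"slide": [0,0,-1],"dr": [0,0,0],"jaw": 0.5},{"slide": [0,0,-1],"dr": [0,0,0],"jaw": 0.4},{"slide": [0,0,-1],"dr": [0,0,0],"jaw": 0.4},{"slide": [0,0,-30],"dr": [0,0,0],"jaw": 0.4},{"slide": [0,0,-75],"dr": [0,0,0],"jaw": 0.4},{"slide": [-20,0,-120],"dr": [0,0.02,0],"jaw": 0.4},{"slide": [-60,0,-160],"dr": [0,0.02,0],"jaw": 0.4},{"slide": [-101,1,-180],"dr": [0,0.02,0],"jaw": 0.4},{"slide": [-101,1,-180],"dr": [0,0.02,0],"jaw": 0.4},{"slide": [-101,1,-180],"dr": [0,0.02,0],"jaw": 0.4},{"slide": [-101,1,-180],"dr": [0,0.02,0],"jaw": 0.4}], force=30)

```text
t: 18.8
tool_pos: [0.526, 0.0695, 0.3675]
orientation: [0.217, -3.131, -0.0]
force: [0.3, -0.2, 0.4]
opening: 0.0554
gripper_force: 0.0
```

```bash
cat > lidw.py <<'E'
from h import *
def fitc(q):
    A=np.c_[2*q,np.ones(len(q))]; s=np.linalg.lstsq(A,(q**2).sum(1),rcond=None)[0]; return s[:2],np.sqrt(s[2]+s[:2]@s[:2])
p,im,d=cam('wrist'); w=pts(p,d); H,S,V=cv2.split(cv2.cvtColor(im,cv2.COLOR_RGB2HSV))
near=(abs(w[...,0]-.51)<.13)&(abs(w[...,1]-.07)<.1)
cop=near&(S>90)&(H<16)&(w[...,2]>.003)&(w[...,2]<.03); q=w[cop]; A=np.c_[q[:,:2]-[.518,.068],np.ones(len(q))]
c=np.linalg.lstsq(A,q[:,2],rcond=None)[0]; print('plane',len(q),c)
hull=cv2.convexHull(np.argwhere(cop)[:,::-1].astype(np.float32))[:,0]
hp=np.array([ray(p,*h,.011)[:2] for h in hull]); 
for i in range(5):
    cc,r=fitc(hp); e=abs(np.hypot(*(hp-cc).T)-r); hp=hp[e<max(.002,np.median(e)*2)]
print('lid c',cc.round(4),'r',r,len(hp))
br=near&(S>110)&(H>=17)&(H<34)
kn=br&(w[...,2]>.05)&(w[...,2]<.062); (u,v),rr=cv2.minEnclosingCircle(np.argwhere(kn)[:,::-1].astype(np.float32)); print('knob top',kn.sum(),ray(p,u,v,.056).round(4),'z',np.median(w[kn][:,2]),np.mean(w[kn],0).round(4),'rad',rr)
tg=br&(w[...,2]>.016)&(w[...,2]<.026)&(np.hypot(w[...,0]-cc[0],w[...,1]-cc[1])>.066); t=np.argwhere(tg)[:,::-1].astype(np.float32)
t=np.array([ray(p,*x,.021)[:2] for x in t]); print('tongue',len(t),t.mean(0)); v=t.mean(0)-cc; print('yaw lid (centre-tongue)',np.arctan2(-v[1],-v[0])); l=cv2.fitLine((t*1000).astype(np.float32),2,0,.01,.01).ravel(); print('line yaw',np.arctan2(l[1],l[0]))
save('w_lid',im)
E
python3 lidw.py; python3 -c "
from h import *
to([.52,.067,.2],.1385+np.pi)"
```

```text
plane 903 [-0.01876421 -0.00205655  0.0100658 ]
lid c [0.5238 0.0691] r 0.0631886603737121 46
knob top 497 [0.5223 0.0689 0.056 ] z 0.054784946026649226 [0.5232 0.069  0.0545] rad 12.885913848876953
tongue 517 [0.43879888 0.05660851]
yaw lid (centre-tongue) 0.14575725731734657
line yaw 0.13568327
slide [ 6.1 -1.6  0.5] dr [ 0.0002 -0.003  -0.0003] | grasp now [0.5253 0.0694 0.2004] yaw -3.0034 t 18.85
```

```bash
sleep 1
```

```text
(no output)
```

View pics/w_lid.png

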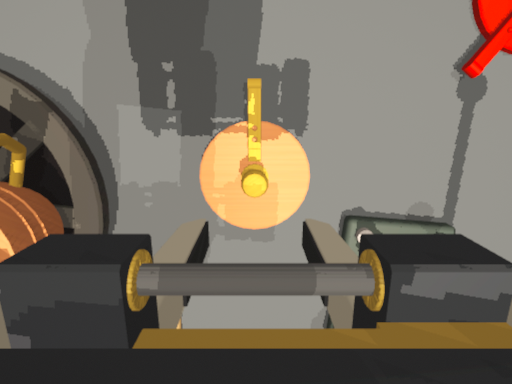

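The wrist view shows the lid flat on the slate, centre at (255,175), with the knob home at (255,184) and the tongue pointing up the image at (254,110). Before taking it by the knob I take one close look at the bowl.

Request:
servo_tool(increments=[{"slide": [-10,-40,-60],"dr": [0,0,0.1],"jaw": 0.4},{"slide": [-47,-243,-100],"dr": [0,0,0.356],"jaw": 0.4},{"slide": [-47,-243,-100],"dr": [0,0,0.356],"jaw": 0.4},{"slide": [-47,-243,-100],"dr": [0,0,0.356],"jaw": 0.4},{"slide": [-47,-243,-100],"dr": [0,0,0.356],"jaw": 0.4},{"slide": [-47,-243,-100],"dr": [0,0,0.356],"jaw": 0.4},{"slide": [-47,-243,-100],"dr": [0,0,0.356],"jaw": 0.4},{"slide": [-47,-243,-100],"dr": [0,0,0.356],"jaw": 0.4},{"slide": [-47,-243,-100],"dr": [0,0,0.356],"jaw": 0.4}])

```text
t: 19.75
tool_pos: [0.6064, -0.1634, 0.4682]
orientation: [-0.34, -3.121, -0.001]
force: [-0.0, -0.3, -0.6]
opening: 0.0559
gripper_force: 0.0
```

```bash
cat > bowlw.py <<'E'
from h import *
def fitc(q):
    A=np.c_[2*q,np.ones(len(q))]; s=np.linalg.lstsq(A,(q**2).sum(1),rcond=None)[0]; return s[:2],np.sqrt(s[2]+s[:2]@s[:2])
to([.5232,.069,.12],.1385+np.pi)
p,im,d=cam('wrist'); w=pts(p,d); H,S,V=cv2.split(cv2.cvtColor(im,cv2.COLOR_RGB2HSV))
near=(np.hypot(w[...,0]-.6,w[...,1]+.165)<.075)
rim=near&(w[...,2]>.129)&(w[...,2]<.141); n,l,s_,_=cv2.connectedComponentsWithStats(rim.astype(np.uint8)); print('rim',rim.sum(),np.median(w[rim][:,2]))
hull=cv2.convexHull(np.argwhere(rim)[:,::-1].astype(np.float32))[:,0]; hp=np.array([ray(p,*h,.135)[:2] for h in hull])
for i in range(5):
    cc,r=fitc(hp); e=abs(np.hypot(*(hp-cc).T)-r); hp=hp[e<max(.0015,np.median(e)*2)]
print('rim c',cc.round(4),r,len(hp)); print('3d fit',fitc(w[rim][:,:2]))
fk=(np.hypot(w[...,0]-.512,w[...,1]+.146)<.05)&(w[...,2]>.143)&(w[...,2]<.155)&(S>90)&(H>=15)&(H<36)
n,l,s_,_=cv2.connectedComponentsWithStats(fk.astype(np.uint8))
for k in range(1,n):
    if s_[k,4]<40: continue
    t=np.array([ray(p,*x,.149)[:2] for x in np.argwhere(l==k)[:,::-1]]); ln=cv2.fitLine((t*1000).astype(np.float32),2,0,.01,.01).ravel()
    print('cheek',s_[k],t.mean(0).round(4),'yaw',np.arctan(ln[1]/ln[0]).round(4),cv2.minAreaRect((t*1000).astype(np.float32)))
t=np.array([ray(p,*x,.149)[:2] for x in np.argwhere(fk)[:,::-1]]); c=t.mean(0); print('fork mean',c,'rect',cv2.minAreaRect((t*1000).astype(np.float32)),'yaw',np.arctan2(-(c-cc)[1],-(c-cc)[0]))
save('w_bowl',im)
E
python3 bowlw.py
```

```text
slide [131.  209.  181.5] dr [ 0.0009 -0.0016 -0.3554] | grasp now [ 0.6062 -0.1633  0.3012] yaw 2.9247 t 19.75
rim 1355 0.13441806022797748
rim c [ 0.6002 -0.1644] 0.055447201479070306 29
3d fit (array([ 0.59924735, -0.16417084]), np.float64(0.0537296930131148))
cheek [237  67   5  44 218] [ 0.511  -0.1576] yaw -0.2297 ((511.31817626953125, -157.70281982421875), (3.8791584968566895, 38.97755432128906), 76.94286346435547)
cheek [265  67   6  44 219] [ 0.5168 -0.1315] yaw -0.2136 ((517.162353515625, -131.12535095214844), (4.710126876831055, 38.96112060546875), 78.05757904052734)
fork mean [ 0.51388777 -0.14449912] rect ((514.2632446289062, -144.36123657226562), (31.082094192504883, 39.362266540527344), 76.75774383544922) yaw -0.22637557973013459
```

```bash
sleep 1
```

```text
(no output)
```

View pics/w_bowl.png

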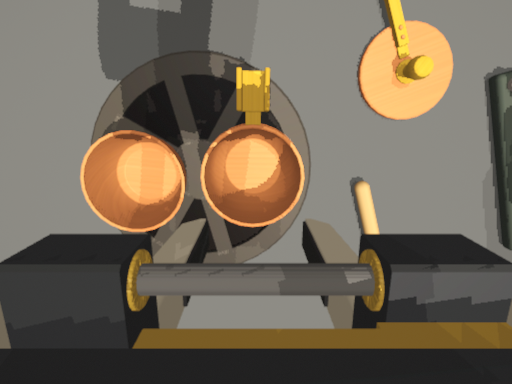

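The view shows the bowl rim at (253,175), the fork cheeks at (240,88) and (267,88), and the pot at (134,180). Now I take the lid by the knob.

Request:
servo_tool(increments=[{"slide": [131,209,40],"dr": [0,0,-0.355],"jaw": 0.4},{"slide": [131,209,100],"dr": [0,0,-0.355],"jaw": 0.4},{"slide": [131,209,181],"dr": [0,0,-0.355],"jaw": 0.4},{"slide": [131,209,181],"dr": [0,0,-0.355],"jaw": 0.4},{"slide": [131,209,181],"dr": [0,0,-0.355],"jaw": 0.4},{"slide": [131,209,181],"dr": [0,0,-0.355],"jaw": 0.4},{"slide": [131,209,181],"dr": [0,0,-0.355],"jaw": 0.4},{"slide": [131,209,181],"dr": [0,0,-0.355],"jaw": 0.4},{"slide": [131,209,181],"dr": [0,0,-0.355],"jaw": 0.4},{"slide": [131,209,215],"dr": [0,0,-0.355],"jaw": 0.4},{"slide": [131,209,240],"dr": [0,0,-0.355],"jaw": 0.4},{"slide": [131,209,257],"dr": [0,0,-0.355],"jaw": 0.4},{"slide": [131,209,257],"dr": [0,0,-0.355],"jaw": 0.4}])

```text
t: 21.1
tool_pos: [0.5245, 0.0664, 0.2115]
orientation: [0.213, -3.133, 0.0]
force: [-1.4, -0.1, -0.4]
opening: 0.0559
gripper_force: 0.0
```

```bash
python3 -c "
from h import *
to([.5232,.069,.0435],.1385+np.pi)"
```

```text
slide [1.  2.8 1. ] dr [-0.0002 -0.0014 -0.0028] | grasp now [0.5243 0.0663 0.0445] yaw -3.0059 t 21.1
```

Request:
servo_tool(increments=[{"slide": [1,2.8,1],"dr": [0,0,0],"jaw": 0.5},{"slide": [1,2.8,1],"dr": [0,0,0],"jaw": 0.6},{"slide": [1,2.8,1],"dr": [0,0,0],"jaw": 0.7},{"slide": [1,2.8,1],"dr": [0,0,0],"jaw": 1},{"slide": [1,2.8,1],"dr": [0,0,0],"jaw": 1},{"slide": [1,2.8,1],"dr": [0,0,0],"jaw": 1}], force=50)

```text
t: 21.7
tool_pos: [0.5237, 0.0702, 0.2124]
orientation: [-0.215, 3.132, -0.001]
force: [-0.2, -1.5, 6.3]
opening: 0.0282
gripper_force: 50.0
```

```bash
python3 -c "
from h import *
to([.600,-.1643,.23],-.224+np.pi); print(st()['force'],st()['opening'])"
```

```text
slide [ -43.9 -242.9 -184.4] dr [-2.000e-04  2.300e-03  3.614e-01] | grasp now [0.5241 0.0702 0.0454] yaw -3.0042 t 21.7
[-0.2231318  -1.50470689  6.31586523] 0.028247867271253054
```

Request:
servo_tool(increments=[{"slide": [0,0,-10],"dr": [0,0,0],"jaw": 1},{"slide": [0,0,-30],"dr": [0,0,0],"jaw": 1},{"slide": [0,0,-65],"dr": [0,0,0],"jaw": 1},{"slide": [0,0,-100],"dr": [0,0,0],"jaw": 1},{"slide": [0,0,-140],"dr": [0,0,0],"jaw": 1},{"slide": [-5,-15,-175],"dr": [0,0,0.05],"jaw": 1},{"slide": [-10,-45,-184],"dr": [0,0,0.1],"jaw": 1},{"slide": [-18,-80,-184],"dr": [0,0,0.15],"jaw": 1},{"slide": [-25,-120,-184],"dr": [0,0,0.2],"jaw": 1},{"slide": [-32,-160,-184],"dr": [0,0,0.25],"jaw": 1},{"slide": [-38,-200,-184],"dr": [0,0,0.3],"jaw": 1},{"slide": [-42,-230,-184],"dr": [0,0,0.34],"jaw": 1},{"slide": [-44,-243,-184],"dr": [0,0,0.36],"jaw": 1},{"slide": [-44,-243,-184],"dr": [0,0,0.36],"jaw": 1},{"slide": [-44,-243,-184],"dr": [0,0,0.36],"jaw": 1}])

```text
t: 23.2
tool_pos: [0.5996, -0.1635, 0.3949]
orientation: [-0.348, -3.121, -0.001]
force: [-0.1, 0.1, -1.6]
opening: 0.0282
gripper_force: 50.0
```

```bash
cat > hov.py <<'E'
from h import *
import sys
def fitc(q):
    A=np.c_[2*q,np.ones(len(q))]; s=np.linalg.lstsq(A,(q**2).sum(1),rcond=None)[0]; return s[:2],np.sqrt(s[2]+s[:2]@s[:2])
to([.600,-.1643,.1804],-.224+np.pi); s=st(); print(s['force'],s['wrist_torque'],s['opening'])
g=s['tool_pos'][2]-.167; low=g-.0455
p,im,d=cam('wrist'); w=pts(p,d); H,S,V=cv2.split(cv2.cvtColor(im,cv2.COLOR_RGB2HSV))
cop=(S>90)&(H<16)&(abs(w[...,2]-low-.011)<.008)&(np.hypot(w[...,0]-.6,w[...,1]+.165)<.08)
hull=cv2.convexHull(np.argwhere(cop)[:,::-1].astype(np.float32))[:,0]; hp=np.array([ray(p,*h,low+.011)[:2] for h in hull])
for i in range(6):
    cc,r=fitc(hp); e=abs(np.hypot(*(hp-cc).T)-r); hp=hp[e<max(.0015,np.median(e)*2)]
print('lid c',cc.round(4),r,len(hp),'plate z',np.median(w[cop][:,2]),low+.011)
q=w[cop]; print('plane',np.linalg.lstsq(np.c_[q[:,:2]-cc,np.ones(len(q))],q[:,2],rcond=None)[0].round(4))
br=(S>100)&(H>=16)&(H<36)
tg=br&(abs(w[...,2]-low-.021)<.006)&(np.hypot(w[...,0]-cc[0],w[...,1]-cc[1])>.067)&(np.hypot(w[...,0]-cc[0],w[...,1]-cc[1])<.11)
t=np.array([ray(p,*x,low+.021)[:2] for x in np.argwhere(tg)[:,::-1]]); c=t.mean(0); ln=cv2.fitLine((t*1000).astype(np.float32),2,0,.01,.01).ravel(); print('tongue',len(t),c.round(4),'yaw',np.arctan2(-(c-cc)[1],-(c-cc)[0]).round(4),np.arctan(ln[1]/ln[0]).round(4))
fk=(np.hypot(w[...,0]-.5143,w[...,1]+.144)<.04)&(w[...,2]>.142)&(w[...,2]<.155)&br&~tg
n,l,s_,_=cv2.connectedComponentsWithStats(fk.astype(np.uint8))
for k in range(1,n):
    if s_[k,4]<30: continue
    t=np.array([ray(p,*x,.149)[:2] for x in np.argwhere(l==k)[:,::-1]]); print('cheek',s_[k],t.mean(0).round(4))
save('w_'+sys.argv[1],im)
E
python3 hov.py hov1
```

```text
slide [-0.6 -0.7 47.5] dr [ 0.0008 -0.001   0.0021] | grasp now [ 0.5995 -0.1633  0.2279] yaw 2.9197 t 23.2
[-0.140065    0.06739377 -1.57595798] [ 0.06352544 -0.18465381 -0.00594372] 0.02819965282539086
lid c [ 0.5986 -0.1625] 0.0628787753610585 45 plate z 0.19324234880970434 0.19338902234375527
plane [0.0016 0.0011 0.1932]
tongue 1877 [ 0.5143 -0.144 ] yaw -0.216 -0.2065
cheek [232  59   8  58 424] [ 0.511  -0.1576]
cheek [269  60   8  57 401] [ 0.5168 -0.1317]
```

```bash
sleep 1.5
```

```text
(no output)
```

View pics/w_hov1.png

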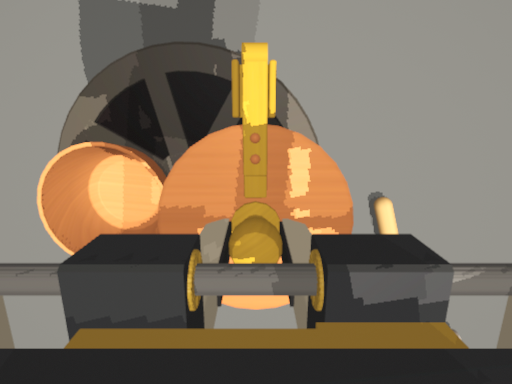

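The view shows the tongue at (255,85) centred over the gap between the cheeks at (236,88) and (273,88), with the lid level. I make a small correction and lower to just above the fork.

Request:
servo_tool(increments=[{"slide": [-1.8,-1.4,0],"dr": [0,0,0.011],"jaw": 1},{"slide": [-1.8,-1.4,10],"dr": [0,0,0.011],"jaw": 1},{"slide": [-1.8,-1.4,20],"dr": [0,0,0.011],"jaw": 1},{"slide": [-1.8,-1.4,30],"dr": [0,0,0.011],"jaw": 1},{"slide": [-1.8,-1.4,37],"dr": [0,0,0.011],"jaw": 1},{"slide": [-1.8,-1.4,40],"dr": [0,0,0.011],"jaw": 1},{"slide": [-1.8,-1.4,40],"dr": [0,0,0.011],"jaw": 1}])

```text
t: 23.95
tool_pos: [0.601, -0.1661, 0.3541]
orientation: [-0.366, -3.119, -0.001]
force: [-0.6, -0.2, -2.9]
opening: 0.0283
gripper_force: 50.0
```

```bash
python3 hov.py hov2
```

```text
slide [1.4 1.5 6.7] dr [ 0.0002 -0.0015 -0.0098] | grasp now [ 0.6008 -0.166   0.1871] yaw 2.9078 t 23.95
[-0.63934435 -0.15288983 -2.89064581] [ 0.03197329 -0.1563957  -0.01455272] 0.028343750797695272
lid c [ 0.5999 -0.1652] 0.06288645929059032 44 plate z 0.15249708828730152 0.1526056301955696
plane [0.     0.0006 0.1525]
tongue 1884 [ 0.5158 -0.1457] yaw -0.2283 -0.2198
cheek [228  42  11  72 633] [ 0.5105 -0.1575]
cheek [274  42   9  72 632] [ 0.517  -0.1319]
```

Request:
servo_tool(increments=[{"slide": [0,0.7,2],"dr": [0,0,0],"jaw": 1},{"slide": [0,0.7,5],"dr": [0,0,0],"jaw": 1},{"slide": [0,0.7,8],"dr": [0,0,0],"jaw": 1},{"slide": [0,0.7,11],"dr": [0,0,0],"jaw": 1},{"slide": [0,0.7,13],"dr": [0,0,0],"jaw": 1},{"slide": [0,0.7,13],"dr": [0,0,0],"jaw": 1}])

```text
t: 24.6
tool_pos: [0.6013, -0.1654, 0.3415]
orientation: [-0.366, -3.119, -0.0]
force: [-0.3, 0.1, -2.4]
opening: 0.0282
gripper_force: 50.0
```

Request:
servo_tool(increments=[{"slide": [0,0,0.8],"dr": [0,0,0],"jaw": 1},{"slide": [0,0,1.6],"dr": [0,0,0],"jaw": 1},{"slide": [0,0,1.6],"dr": [0,0,0],"jaw": 1}])

```text
t: 24.9
tool_pos: [0.6014, -0.1654, 0.3404]
orientation: [-0.366, -3.12, -0.0]
force: [0.7, 0.0, -2.5]
opening: 0.0283
gripper_force: 50.0
```

Request:
servo_tool(increments=[{"slide": [0,0,0.6],"dr": [0,0,0],"jaw": 1},{"slide": [0,0,1.2],"dr": [0,0,0],"jaw": 1},{"slide": [0,0,1.2],"dr": [0,0,0],"jaw": 1}])

```text
t: 25.2
tool_pos: [0.6015, -0.1655, 0.3397]
orientation: [0.366, 3.12, -0.0]
force: [-1.2, 0.9, 0.8]
opening: 0.0287
gripper_force: 50.0
```

Request:
servo_tool(increments=[{"slide": [0,0,0.3],"dr": [0,0,0],"jaw": 1},{"slide": [0,0,0.3],"dr": [0,0,0],"jaw": 1}])

```text
t: 25.4
tool_pos: [0.6015, -0.1655, 0.3397]
orientation: [0.366, 3.12, -0.0]
force: [-1.4, 0.8, 4.6]
opening: 0.0282
gripper_force: 50.0
```

```bash
python3 hov.py hov3
```

```text
slide [ 1.7  0.8 -7.7] dr [-0.0001  0.0007 -0.0098] | grasp now [ 0.6016 -0.1655  0.1727] yaw 2.9078 t 25.4
[-1.43391895  0.82500155  4.55865163] [0.20428211 0.29261255 0.03384037] 0.02816459799901639
lid c [ 0.6007 -0.1647] 0.06291781859668022 45 plate z 0.1380291306855666 0.1381602335707658
plane [ 0.0015 -0.0002  0.138 ]
tongue 3381 [ 0.5153 -0.1451] yaw -0.226 -0.2028
cheek [243 116  25  33 703] [ 0.5436 -0.1516]
```

Request:
servo_tool(increments=[{"slide": [0,0,-0.5],"dr": [0,0,0],"jaw": 0.65},{"slide": [0,0,-0.5],"dr": [0,0,0],"jaw": 0.5},{"slide": [0,0,-0.5],"dr": [0,0,0],"jaw": 0.4},{"slide": [0,0,-0.5],"dr": [0,0,0],"jaw": 0.4},{"slide": [0,0,-10],"dr": [0,0,0],"jaw": 0.4},{"slide": [0,0,-40],"dr": [0,0,0],"jaw": 0.4},{"slide": [0,0,-80],"dr": [0,0,0],"jaw": 0.4},{"slide": [0,0,-120],"dr": [0,0,0],"jaw": 0.4},{"slide": [0,0,-130],"dr": [0,0,0],"jaw": 0.4},{"slide": [0,0,-130],"dr": [0,0,0],"jaw": 0.4}])

```text
t: 26.45
tool_pos: [0.6017, -0.1656, 0.4727]
orientation: [0.366, 3.115, -0.002]
force: [0.5, -0.5, -0.2]
opening: 0.0558
gripper_force: 0.0
```

Run:
```python
from h import *
s=st(); print(s['force'],s['opening'])
p,im,d=cam('wrist'); w=pts(p,d); H,S,V=cv2.split(cv2.cvtColor(im,cv2.COLOR_RGB2HSV)); save('w_end',im)
cop=(S>90)&(H<16)&(abs(w[...,2]-.138)<.006)&(np.hypot(w[...,0]-.6,w[...,1]+.165)<.08); q=w[cop]
print('plane',len(q),np.linalg.lstsq(np.c_[q[:,:2]-[.6,-.1645],np.ones(len(q))],q[:,2],rcond=None)[0].round(4))
(u,v),r=cv2.minEnclosingCircle(np.argwhere(cop)[:,::-1].astype(np.float32)); print('lid',ray(p,u,v,.138),r)
p,im,d=cam('top'); w=pts(p,d); o=np.load('top.npz'); 
def box(a,b,c,e): return slice(int(c*.64),int(e*.64)),slice(int(a*.64),int(b*.64))
for n,bx in [('hammer',box(435,500,178,275)),('mallet',box(262,318,270,362)),('pot',box(565,612,265,325))]:
    print(n,np.abs(im[bx].astype(int)-o['im'][bx]).mean().round(2))
```

```text
[ 0.48021755 -0.51880633 -0.23061688] 0.055792695962379395
plane 2431 [-7.800e-03  1.000e-04  1.376e-01]
lid [ 0.59827489 -0.16397829  0.138     ] 58.75457763671875
hammer 5.53
mallet 5.59
pot 29.68
```

```bash
sleep 1.5
```

```text
(no output)
```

View pics/w_end.png

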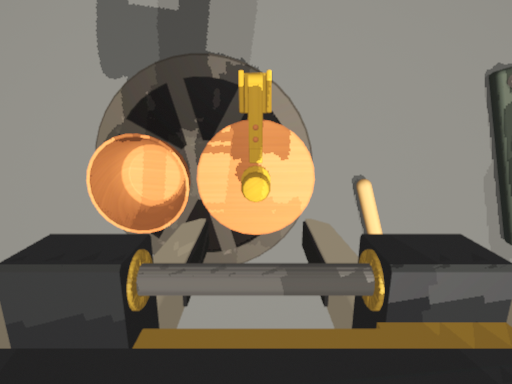

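The lid lies closed on the bowl at (256,177), with the tongue at (255,90) between the cheeks. The pot at (139,183) is untouched and the robot is clear.

```bash
python3 -c "
from h import *
print(close_job())"
```

```text
the job is handed in; nothing more can be done
None
```

The job is handed in at about 26.5 s of the 72 s: the knob was driven home and the lever eased back up. The lid was set on the slate, taken up again by the knob, and now lies closed on the bowl with its tongue in the fork.

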